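Push the label holder behind the spring lip of the parts bin and hold it home

ROBOT

A 6-joint arm with a two-finger parallel gripper is mounted at the origin on a cart in front of the work surface, level with it; the furniture and walls round the work are solid. World frame = base frame: x ahead of the robot, y to its left, z up, the work surface at z = 0. Lengths are in m, angles in degrees, forces in N, time in s.
With the tool pointing down it reaches from about 0.4 to 0.825 m from the base axis. Payload 7 kg.
Tool frame: the origin (TCP) lies midway between the tips of the shut fingers; the grasp point (between the pads) lies 19 mm behind it; z points along the fingers, y is the direction in which the jaws open and shut (so a half turn about z gives the same grasp; the last joint's range is limited). The gripper opens to 88 mm and grips with 3 to 60 N. Pads are 19 mm wide; open, the fingers measure 130 mm over their backs; the gripper's body (78 mm by 193 mm) begins 47 mm behind the grasp point.
Start: joints at [89.387, 20.546, 0.682, 0, -70.136, -16.507], TCP at [0.199, 0.645, 0.227] pointing down, gripper open.
Joint ranges: [-176.03, 176.03], [-82.01, 121.73], [-58.28, 71.71], [-173.87, 95.51], [-174.79, -0.11], [-173.66, 173.66]. Speed limits (degrees/s): [136.94, 136.94, 172.46, 180, 180, 180].

INTERFACE

Orientations are given as a 3x3 rotation matrix whose columns are the frame's x, y, z axes.
In Python, from rig import robot gives the robot as it stands. Calls block until the motion is done:
- robot.goto(position, orientation): joint-space move of the TCP to a pose.
- robot.servo_line(position, ori=None, speed=0.15): straight line of the TCP; ori=None keeps the orientation; speed is the mean speed in m/s.
- robot.movej(angles): joint-space move.
- robot.move_gripper(opening): opening from 0.0 (shut) to 1.0 (fully open); the grip force is fixed at half the most; returns when the fingers have stopped.
- robot.dwell(seconds).
- robot.ik(position, orientation): joint angles nearest the present ones, or None.
- robot.grab_frame(name): name is "side" or "top" or "wrist"; returns (picture, depth): 400x640x3 uint8, red, green, blue; 400x640 float32, m along the optical axis (not along the pixel's ray), 0 where there is no reading.
- robot.camera_info(name): a dict with "vfov" (degrees; the focal length in pixels is half the picture's height over the tangent of half this angle, whatever the lens; pixels are square), "cx", "cy" (the principal point, pixels), "view" (4x4, takes a point from world to camera coordinates); the wrist camera has in their place "T_tool_cam" (4x4, takes a point from camera to tool coordinates, whose origin is the TCP and whose axes are the flange's). Camera axes: x right, y down, z forward; pixel columns grow to the right and rows downward; lengths in m; the calibration is good to about 2 mm. A picture is of the moment at which its call begins: read the wrist's pose just before it. camera_info takes no time and is no camera call.
A pose or a line that the arm cannot do raises robot.Unreachable and nothing moves.
- robot.job_done(): hands the job in, once; it reports no verdict.
Readings, each from a call of its own:
- robot.read_t(): time.
- robot.read_qpos(): joint angles.
- robot.read_qvel(): joint speeds.
- robot.read_effort(): joint torques, N m.
- robot.read_position(): TCP position.
- robot.read_tcp_rot(): TCP orientation.
- robot.read_force(): force on the tool from outside, world axes, zero at the start.
- robot.read_ft_torque(): the same for the moment, N m.
- robot.read_grip_width(): opening from 0.0 (shut) to 1.0 (fully open).
Only numpy, scipy, OpenCV 4.12 (cv2) and the standard library are available. Lean on these libraries where they do the work, as an engineer would, in place of code of your own. Each camera call takes 0.05 s, during which the arm holds its last target. There are 200 camera calls.

TASK

One of the three parts bins has lost the label holder from its front. Pick up the label holder that stands on the bench, push its tongue straight down behind the spring lip of that bin's empty clip, centred and square, until it sits fully home on the clip's ledge, and finish while still holding it pressed firmly down there: do not let go, I will tighten the clip screw while you hold. Leave the oil bottle, the grease tin and the screwdriver where they are.

Things in the scene. Friction and masses are not known exactly. Their poses are not given: they have to be found in the camera images.
- holder_mid (a point): Centre of the loose label holder, 31 mm above its underside: a grey plastic block 32 mm deep (x), 50 wide (y), 62 tall (z), standing upright on the bench. Its -x side is the front with a white card in a black frame, +x its flat back, z up. Grip its flat parallel sides (50 mm apart, x -10 to +16 mm) at 42 to 50 mm above the underside: that keeps fingertips above the lip
- holder: The same holder, about 80 g; origin at the centre of its underside, same axes. Under the body, at the back, hangs the tongue: 36 mm wide, 6 thick (x +10 to +16 mm), 18 long, its lowest 6 mm bevelled in front to a toe 2.5 mm thick. At the front hangs a skirt (x -16 to -13 mm). The lip goes into the 23 mm gap between them
- seat (a point): Where the centre of the holder's underside lies when home in the empty clip: 24 mm above the bench. Axes are those of the holder when home: x into the bin, y along its front, z up. The clip's back plate is the plane x = +16 mm here and rises 45 mm above the seat; the holder's back slides down it
- lip (a joint): Spring lip of the empty clip, 44 mm wide, hinged along y below the ledge: 0 = shut, grows as its top is pushed away from the bin (rad), 0.16 to 0.25 with the tongue behind it. Shut, it nips to 3 mm off the back plate 9 mm above the seat and flares to a mouth 9 mm wide 18 mm above the seat. The tongue needs some 3 to 8 N to go down, then stops hard on the ledge
- ledge: The clip's steel ledge, 44 x 8 mm, on which the tongue's toe comes to rest; origin on the bin's front at the height of the ledge's top
- bin_bolts: The bin without a label holder, with hex bolts in it: blue, open above, 130 x 104 mm, 61 mm tall, one of three side by side at 112 mm spacing on a fixed plywood board 9 mm thick; the other two carry label holders like this one. Origin at the centre of its underside, front to -x
- oil_bottle: Yellow oil bottle with a red spout, 54 mm across, 165 mm tall, loose bystander; origin at the centre of its underside
- grease_tin: Round tin, 69 mm across, 44 mm tall, loose bystander; origin at the centre of its underside
- screwdriver_a: Red-handled screwdriver, 205 mm long, 29 mm thick, lying loose, bystander; origin at the middle of its underside
Not all that is in view belongs to the job. What is shaped like the holder but pink is not meant.

How it is judged:
By the outcome, as a careful person would: the job done as asked, in the order asked, and still so for the second after the job is handed in, while the arm keeps its last pose, push and grip.
It also fails if it takes over 35 s, if anything falls off the work surface, if the arm or the gripper's body presses on something with over 40 N, if the wrist force passes 120 N, or if a joint passes its speed limit or range.

## Working session

There is one attempt and no reset: what is moved stays moved. The work goes in short steps, each a Python script; the robot and the scene stay as the last script left them, time stands still between calls to the robot, and variables do not carry over. Pictures are saved under pics/ and viewed, about 8 in all and at most 12, crops included, and the job is handed in when it is done.

```bash
ls; mkdir -p pics; cat > h.py <<'E'
from rig import robot
import numpy as np, cv2
def grab(n):
    R=np.array(robot.read_tcp_rot()); p=np.array(robot.read_position())
    im,d=robot.grab_frame(n); ci=robot.camera_info(n)
    f=200/np.tan(np.radians(ci["vfov"]/2))
    if "view" in ci: T=np.linalg.inv(np.array(ci["view"]))
    else:
        W=np.eye(4); W[:3,:3]=R; W[:3,3]=p; T=W@np.array(ci["T_tool_cam"])
    cx,cy=ci.get("cx",320),ci.get("cy",200)
    v,u=np.mgrid[:400,:640]
    P=np.stack([(u-cx)/f*d,(v-cy)/f*d,d],-1)@T[:3,:3].T+T[:3,3]
    P[d<=0]=np.nan
    return im,d,P,T,(f,cx,cy)
def save(im,n): cv2.imwrite("pics/"+n,im[...,::-1])
E
python3 - <<'E'
from h import *
for n in("side","top"):
    im,d,P,T,k=grab(n); save(im,n+"0.png"); np.savez(f"{n}0.npz",im=im,d=d,P=P,T=T,k=k)
    print(n,T.round(3).tolist(),k, np.mean(d>0))
print(robot.camera_info("side").keys(),robot.camera_info("wrist"))
E
```

```text
pics
side [[-0.997, -0.037, 0.074, 0.459], [-0.08, 0.652, -0.754, 0.881], [-0.02, -0.757, -0.653, 0.76], [0.0, 0.0, 0.0, 1.0]] (np.float64(419.6436985279086), 320.4180375277853, 208.4165529561434) 0.9960625
top [[0.024, -0.997, 0.071, 0.437], [-1.0, -0.023, 0.015, 0.022], [-0.013, -0.071, -0.997, 1.369], [0.0, 0.0, 0.0, 1.0]] (np.float64(431.6625829792242), 329.36068786165873, 197.45494110244218) 0.99573046875
dict_keys(['vfov', 'cx', 'cy', 'view']) {'vfov': 66.56862132250455, 'cx': 320.37507696783865, 'cy': 199.48084749845412, 'T_tool_cam': array([[ 1.10628982e-03, -9.61456701e-01, -2.74954156e-01,
         7.31772790e-02],
       [ 9.99999168e-01,  1.24614991e-03, -3.33983979e-04,
         5.46227993e-04],
       [ 6.63745231e-04, -2.74953558e-01,  9.61457280e-01,
        -1.57059945e-01],
       [ 0.00000000e+00,  0.00000000e+00,  0.00000000e+00,
         1.00000000e+00]])}
```

View pics/side0.png

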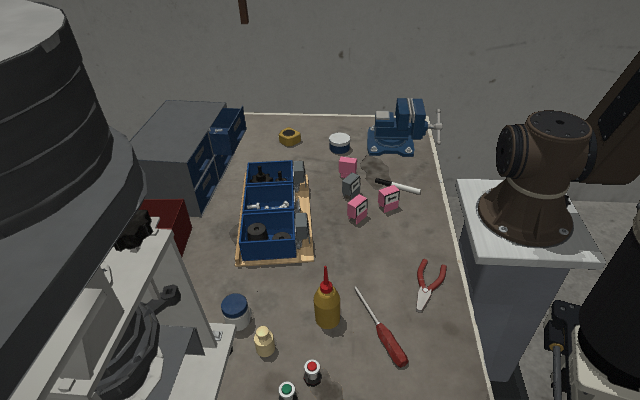

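View pics/top0.png

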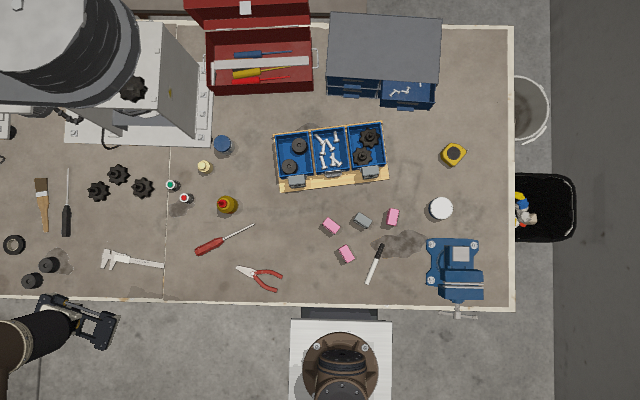

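The loose grey holder is at side (352,186), top (362,220). The three similar blocks in pink, at top (331,226), (346,254) and (393,216), are not meant. The outer bins carry holders at top (297,182) and (372,172). The middle bin, with silver bolts, has none, so its front at about (334,178) is the empty clip. I'll measure roughly and then look with the wrist camera.

```bash
python3 - <<'E'
from h import *
z=np.load("top0.npz"); im,P=z["im"],z["P"]
hsv=cv2.cvtColor(im,cv2.COLOR_RGB2HSV)
def comp(m,name,minA=20):
    n,l,s,c=cv2.connectedComponentsWithStats(m.astype(np.uint8))
    for i in range(1,n):
        if s[i,4]>=minA:
            Q=P[l==i]; r=cv2.minAreaRect((Q[:,:2]*1000).astype(np.float32))
            print(name,c[i].round(1),s[i,4],"med",np.nanmedian(Q,0).round(4),"rect mm",np.round(r[0],1),np.round(r[1],1),round(r[2],1))
Z=P[...,2]
roi=np.zeros(Z.shape,bool); roi[110:290,170:520]=1
comp(roi&(Z>.052)&(Z<.072)&(np.arange(400)[:,None]>195)&(hsv[...,1]<60),"grey62")
comp(roi&(hsv[...,0]>150)&(hsv[...,1]>60)&(hsv[...,2]>150)&(Z>.05),"pink")
comp(roi&(Z>.076)&(Z<.095)&(np.arange(400)[:,None]<195),"mounted")
comp(roi&(Z>.055)&(Z<.10)&(np.arange(400)[:,None]<195),"bins")
print(P[250:255,200][:, :].round(3)[0], P[230,300].round(3))
E
```

```text
grey62 [362.8 219.6] 159 med [ 0.464  -0.061   0.0617] rect mm [464.7 -60.7] [49.3 29.2] 60.0
pink [392.8 216.4] 145 med [ 0.4775 -0.1513  0.0621] rect mm [ 476.4 -151.2] [27.3 49.1] 78.5
pink [331.  224.9] 146 med [0.4461 0.0352 0.0622] rect mm [446.2  35.1] [49.4 26.8] 53.6
pink [346.6 253.4] 150 med [ 0.3629 -0.0146  0.0623] rect mm [362.3 -13.4] [48.8 27.4] 32.3
mounted [192.  123.3] 55 med [0.7408 0.4635 0.0835] rect mm [744.6 463.8] [ 9. 82.] 84.7
mounted [370.2 170.5] 165 med [ 0.6106 -0.078   0.0863] rect mm [612.4 -78.8] [31.4 50.1] 12.5
mounted [296.2 179.9] 162 med [0.578  0.1426 0.0853] rect mm [578.4 142.1] [28.6 50. ] 7.5
bins [197.8 121.2] 354 med [0.7568 0.4574 0.0617] rect mm [748.  447.1] [42.  93.7] 84.5
bins [367.6 155.8] 472 med [ 0.6307 -0.0746  0.0728] rect mm [675.7 -69.3] [164.6 103.9] 8.8
bins [330.4 151.6] 283 med [0.6606 0.042  0.0702] rect mm [675.8  44. ] [134.5 104.1] 8.5
bins [295.  165.1] 465 med [0.5981 0.1449 0.0726] rect mm [642.9 152.2] [166.  104.1] 8.5
bins [199.6 137.1] 27 med [0.7079 0.447  0.0576] rect mm [706.2 448. ] [17.1 20.6] 64.4
bins [221.8 143.1] 232 med [0.6891 0.3764 0.0635] rect mm [689.2 376.2] [50.5 49.6] 1.1
bins [201.5 165. ] 56 med [0.62   0.4358 0.0634] rect mm [620.3 436.1] [24.  21.9] 3.0
[0.359 0.442 0.021] [0.428 0.133 0.009]
```

```bash
cat >> h.py <<'E'
def hx(deg): a=np.radians(deg); return np.array([np.cos(a),np.sin(a),0])
def tool(deg,flip=False):
    x=-hx(deg)*(-1 if flip else 1); z=np.array([0,0,-1.]); return np.stack([x,np.cross(z,x),z],1)
E
python3 - <<'E'
from h import *
print(robot.read_t())
S=np.array([.5954,.0317,0]); H=np.array([.4647,-.0607,0])
for f in(0,1):
    for p,a in((S,8.7),(H,-30)):
        for h in (.05,.22): 
            q=robot.ik(p+[0,0,h],tool(a,f)); print(f,a,h,None if q is None else np.round(q,1))
v=S-0.04*hx(8.7)+[0,0,.22]
robot.goto(v,tool(8.7)); print(robot.read_t(),robot.read_position())
im,d,P,T,k=grab("wrist"); save(im,"w1.png"); np.savez("w1.npz",im=im,d=d,P=P,T=T,k=k)
E
```

```text
0.1
0 8.7 0.05 [  21.8   22.9  -21.6    0.   -45.5 -103.1]
0 8.7 0.22 [  21.8   13.4  -10.2    0.   -66.4 -103.1]
0 -30 0.05 [  16.7   12.7  -37.7   -0.   -39.5 -136.7]
0 -30 0.22 [  16.7    1.   -24.9    0.   -64.1 -136.7]
1 8.7 0.05 [ 21.8  22.9 -21.6   0.  -45.5  76.9]
1 8.7 0.22 [ 21.8  13.4 -10.2   0.  -66.4  76.9]
1 -30 0.05 [ 16.7  12.7 -37.7   0.  -39.5  43.3]
1 -30 0.22 [ 16.7   1.  -24.9   0.  -64.1  43.3]
2.6333 [0.55597907 0.02626427 0.21995617]
```

View pics/w1.png

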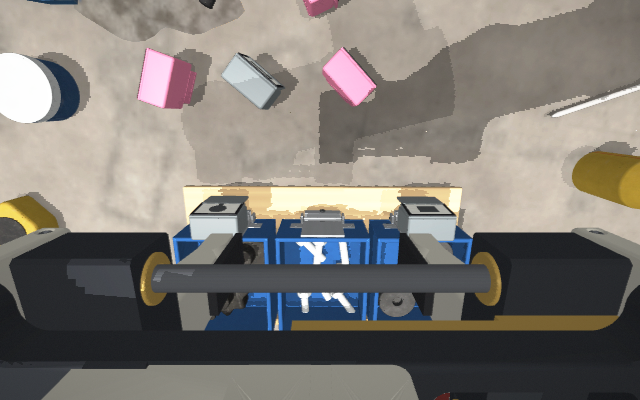

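The wrist image shows the empty clip on the middle bin at (323,220), with holders on both outer bins at (220,215) and (427,212). The grey holder is at (252,80) and the pink ones at (165,78) and (349,76). Next I'll measure the clip and view one enlarged crop to confirm both.

```bash
python3 - <<'E'
from h import *
z=np.load("w1.npz"); im,P=z["im"],z["P"]
a=cv2.resize(im[45:120,195:295],(600,450),interpolation=cv2.INTER_CUBIC)
s=np.load("side0.npz")["im"]; b=cv2.resize(s[165:205,330:376],(None or (400,348)),interpolation=cv2.INTER_CUBIC)
c=cv2.resize(im[195:245,285:360],(400,267),interpolation=cv2.INTER_CUBIC)
out=np.zeros((600,800,3),np.uint8); out[:300,:400]=cv2.resize(a,(400,300)); out[:348,400:]=b; out[333:,:400]=c
save(out,"crop1.png")
# seat-frame coords about the estimate
S=np.array([.5954,.0317,.024]); R=np.stack([hx(8.7),np.cross([0,0,1],hx(8.7)),[0,0,1]],1)
Q=(P-S)@R*1000
for v in range(204,242,3): print(v,[tuple(Q[v,u].round(0).astype(int)) if np.isfinite(Q[v,u,0]) else None for u in (290,300,305,310,323,335,343,348,360)])
def rect(m,n):
    q=P[m]; r=cv2.minAreaRect((q[:,:2]*1000).astype(np.float32)); print(n,m.sum(),np.median(q[:,2]).round(4),np.round(r[0],1),np.round(r[1],1),round(r[2],1))
hsv=cv2.cvtColor(im,cv2.COLOR_RGB2HSV); Z=P[...,2]
def roi(a,b,c,d):
    m=np.zeros(Z.shape,bool); m[a:b,c:d]=1; return m
rect(roi(40,125,210,295)&(Z>.058)&(Z<.066),"loose top")
rect(roi(180,232,180,250)&(Z>.083)&(Z<.090),"mount L"); rect(roi(180,232,397,470)&(Z>.083)&(Z<.090),"mount R")
E
```

```text
204 [(np.int64(-4), np.int64(-37), np.int64(-16)), (np.int64(-3), np.int64(-25), np.int64(-17)), (np.int64(-4), np.int64(-18), np.int64(-16)), (np.int64(-4), np.int64(-12), np.int64(-17)), (np.int64(-3), np.int64(4), np.int64(-17)), (np.int64(-4), np.int64(19), np.int64(-15)), (np.int64(-4), np.int64(30), np.int64(-16)), (np.int64(-4), np.int64(36), np.int64(-16)), (np.int64(-4), np.int64(51), np.int64(-16))]
207 [(np.int64(1), np.int64(-38), np.int64(-17)), (np.int64(0), np.int64(-25), np.int64(-17)), (np.int64(0), np.int64(-19), np.int64(-15)), (np.int64(1), np.int64(-12), np.int64(-17)), (np.int64(1), np.int64(4), np.int64(-17)), (np.int64(1), np.int64(20), np.int64(-17)), (np.int64(0), np.int64(30), np.int64(-16)), (np.int64(0), np.int64(36), np.int64(-16)), (np.int64(0), np.int64(51), np.int64(-17))]
210 [(np.int64(4), np.int64(-38), np.int64(-16)), (np.int64(4), np.int64(-25), np.int64(-16)), (np.int64(3), np.int64(-18), np.int64(-10)), (np.int64(2), np.int64(-12), np.int64(-10)), (np.int64(0), np.int64(4), np.int64(-2)), (np.int64(2), np.int64(19), np.int64(-9)), (np.int64(4),
[... 3586 characters left out ...]
p.int64(43)), (np.int64(16), np.int64(26), np.int64(43)), (np.int64(16), np.int64(31), np.int64(43)), (np.int64(16), np.int64(44), np.int64(43))]
240 [(np.int64(18), np.int64(-32), np.int64(47)), (np.int64(19), np.int64(-21), np.int64(46)), (np.int64(19), np.int64(-16), np.int64(45)), (np.int64(19), np.int64(-10), np.int64(46)), (np.int64(19), np.int64(4), np.int64(46)), (np.int64(19), np.int64(17), np.int64(46)), (np.int64(18), np.int64(26), np.int64(46)), (np.int64(19), np.int64(31), np.int64(46)), (np.int64(19), np.int64(44), np.int64(46))]
loose top 1560 0.0606 [463.2 -58.5] [50.1 28.6] 58.6
mount L 776 0.0846 [605.6 -76.6] [18.6 49.6] 8.9
mount R 765 0.0847 [571.8 144.2] [17.4 49.8] 9.3
```

View pics/crop1.png

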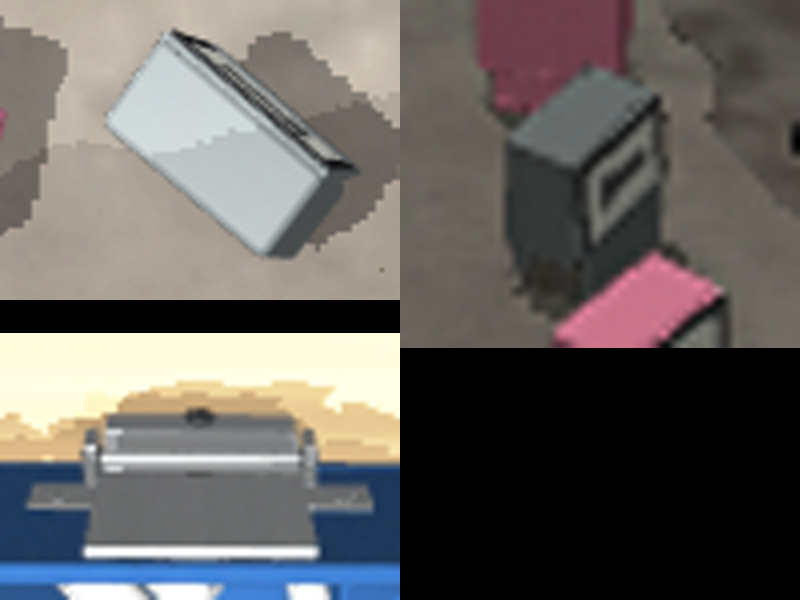

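The crops confirm the target. The loose grey holder's card faces the robot and its left, so its yaw is about -30°. The empty clip has its lip and side brackets, with no holder in it. Top and wrist cameras agree within about 2 mm. Next is the pre-grasp pose and a near check.

```bash
cat >> h.py <<'E'
def roi(a,b,c,d):
    m=np.zeros((400,640),bool); m[a:b,c:d]=1; return m
def biggest(m):
    n,l,s,c=cv2.connectedComponentsWithStats(m.astype(np.uint8)); return l==1+np.argmax(s[1:,4])
def rect(P,m,n):
    q=P[m]; r=cv2.minAreaRect((q[:,:2]*1000).astype(np.float32)); print(n,m.sum(),np.median(q[:,2]).round(4),np.round(r[0],1),np.round(r[1],1),round(r[2],1)); return r
E
python3 - <<'E'
from h import *
H=np.array([.464,-.0596,0]); yaw=-30.7
robot.goto(H-.02*hx(yaw)+[0,0,.15],tool(yaw)); print(robot.read_t())
im,d,P,T,k=grab("wrist"); save(im,"w2.png"); np.savez("w2.npz",im=im,d=d,P=P,T=T,k=k)
hsv=cv2.cvtColor(im,cv2.COLOR_RGB2HSV)
near=np.hypot(P[...,0]-H[0],P[...,1]-H[1])<.045
m=near&(P[...,2]>.057)&(P[...,2]<.067)
rect(P,m,"top"); v,u=np.nonzero(m); print(u.min(),u.max(),v.min(),v.max())
E
```

```text
3.3333
top 1794 0.0606 [463.  -58.1] [49.7 28.4] 58.8
293 350 208 239
```

View pics/w2.png

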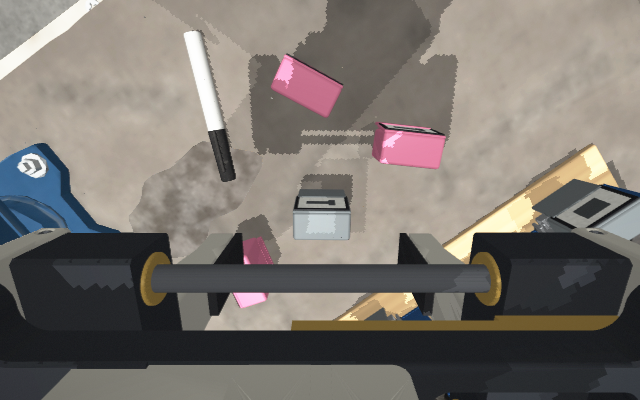

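```bash
python3 - <<'E'
from h import *
yaw=-31.1; H=np.array([.4632,-.0584,0])+.001*hx(yaw); R=tool(yaw)
robot.move_gripper(.78)
robot.goto(H+[0,0,.10],R); robot.servo_line(H+[0,0,.027],speed=.1)
print(robot.read_t(),robot.read_position(),np.round(robot.read_force(),2))
robot.move_gripper(0.0); robot.dwell(.2)
print("w",robot.read_grip_width()*88,robot.read_t(),np.round(robot.read_force(),2))
robot.servo_line(H+[0,0,.147],speed=.15)
print("w",robot.read_grip_width()*88,robot.read_t(),np.round(robot.read_force(),2))
S=np.array([.5954,.0317,0])+(-.0027)*hx(8.7); Rs=tool(8.7)
robot.goto(S-.06*hx(8.7)+[0,0,.20],Rs); print(robot.read_t())
p=np.array(robot.read_position())
im,d,P,T,k=grab("wrist"); save(im,"w3.png"); np.savez("w3.npz",im=im,d=d,P=P,T=T,k=k,p=p)
Q=(P-p)@np.array(robot.read_tcp_rot())*1000   # tool frame
m=(abs(Q[...,1])<40)&(Q[...,2]>-40)&(Q[...,2]<-24)&(abs(Q[...,0])<30)
np.set_printoptions(suppress=True)
for c in np.nonzero(m.any(0))[0][::6]:
    v=np.nonzero(m[:,c])[0]; print(c,v.min(),v.max(),Q[v.min(),c].round(1),Q[v.max(),c].round(1))
E
```

```text
5.1833 [ 0.46457969 -0.05871898  0.02767448] [-0.11 -0.7  -0.34]
w 50.21134354244681 5.8333 [-1.29  1.53  4.87]
w 49.572112611965856 6.7833 [ 0.71 -0.6  -1.78]
7.4
231 259 261 [ 11.9 -40.  -33.3] [ 11.9 -39.4 -35.2]
237 251 263 [ 12.  -39.3 -25.4] [ 11.5 -36.5 -36.3]
243 249 263 [ 12.6 -36.7 -24.5] [ 12.3 -33.4 -37.9]
249 251 263 [ 12.3 -33.5 -26. ] [ 12.4 -30.8 -38. ]
255 254 263 [ 11.6 -30.4 -27.7] [ 12.  -28.4 -37.2]
261 254 263 [ 10.7 -28.  -25.8] [ 10.9 -26.2 -35.2]
267 250 298 [ 14.  -24.6 -28.4] [ -8.7 -25.  -32.3]
273 242 305 [ 16.2 -22.3 -24.4] [-11.8 -22.1 -33.3]
279 244 305 [ 15.1 -19.6 -24.2] [-12.2 -19.4 -32.7]
285 244 305 [ 15.6 -16.6 -25.4] [-12.2 -16.6 -32.8]
291 243 305 [ 15.7 -13.8 -24.5] [-12.2 -13.8 -32.7]
297 244 305 [ 15.7 -10.9 -25.4] [-12.3 -11.  -32.7]
303 244 305 [ 15.4  -8.2 -24.9] [-12.2  -8.1 -32.7]
309 242 305 [ 16.1  -5.4 -24. ] [-12.3  -5.3 -32.6]
315 244 305 [ 15.7  -2.5 -25.5] [-12.8  -2.5 -31.9]
321 244 305 [ 15.1   0.3 -24.1] [-11.8   0.3 -33.2]
327 244 305 [ 15.3   3.1 -24.7] [-11.8   3.2 -33.2]
333 242 305 [ 16.1   6.  -24. ] [-12.   6. -33.]
339 244 305 [ 15.7   8.7 -25.4] [-11.6   8.8 -33.6]
345 243 305 [ 15.7  11.6 -24.4] [-11.9  11.6 -33.1]
351 245 305 [ 15.5  14.3 -26.2] [-11.4  14.3 -33.8]
357 244 305 [ 15.3  17.3 -24.5] [-11.9  17.2 -33.2]
363 245 305 [ 15.4  19.9 -25.8] [-12.2  20.1 -32.7]
369 242 305 [ 16.2  23.  -24.2] [-12.5  23.  -32.3]
375 253 302 [ 13.8  24.7 -31. ] [ -7.8  24.8 -36.7]
381 254 263 [ 10.6  28.7 -25.4] [ 11.1  26.8 -35.4]
387 253 263 [ 12.3  30.9 -27.8] [ 12.3  28.8 -37.7]
393 250 263 [ 12.2  34.5 -24.5] [ 12.5  31.3 -38.1]
399 250 263 [ 12.   37.5 -24.1] [ 12.3  34.1 -37.6]
405 252 263 [ 12.3  39.6 -26.8] [ 12.4  36.6 -37.9]
```

View pics/w3.png

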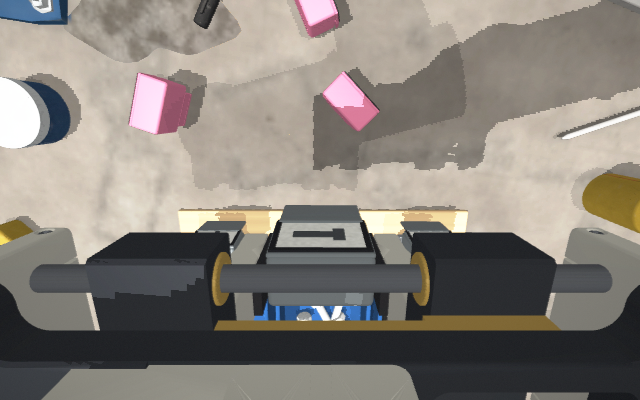

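The holder is gripped 49.6 mm wide and centred in the jaws to about 0.2 mm by camera, so the wrist camera's y can be trusted. Its back edge is 12.3 mm behind the TCP. Now I'll get the clip's centre precisely from the first wrist view, which used the same camera.

```bash
python3 - <<'E'
from h import *
z=np.load("w1.npz"); im,P=z["im"],z["P"]
S=np.array([.5954,.0317,.024-.0013]); R=np.stack([hx(8.7),np.cross([0,0,1],hx(8.7)),[0,0,1]],1)
Q=(P-S)@R*1000
box=roi(195,245,285,360)
pl=box&(Q[...,2]>24)&(Q[...,2]<42)&(Q[...,0]<14.6)&(Q[...,0]>10)
lp=box&(Q[...,2]>9)&(Q[...,2]<19)&(Q[...,0]<9)&(Q[...,0]>0)
for n,m in(("plate",pl),("lip",lp)):
    q=Q[m]; print(n,m.sum(),"y",np.percentile(q[:,1],[0,1,50,99,100]).round(1),"x",np.percentile(q[:,0],[5,50,95]).round(2), "slope deg",np.degrees(np.polyfit(q[:,1],q[:,0],1)[0]).round(2))
    for v in np.unique(np.nonzero(m)[0])[::2]:
        u=np.nonzero(m[v])[0]; print(v,u.min(),u.max(),Q[v,u.min(),1].round(1),Q[v,u.max(),1].round(1))
E
```

```text
plate 252 y [-20.7 -20.2   3.3  26.4  26.8] x [12.67 13.15 13.57] slope deg 0.17
228 302 342 -20.2 25.9
230 302 343 -19.9 26.7
232 301 343 -20.7 26.2
234 336 336 18.2 18.2
lip 145 y [-18.6 -18.2   4.   24.2  25. ] x [2.28 5.1  8.49] slope deg -0.17
217 304 340 -18.1 23.9
219 304 340 -18.3 24.0
```

```bash
cat >> h.py <<'E'
YAW=8.7; X=hx(YAW); Y=np.cross([0,0,1],X); Rs=tool(YAW)
SEAT=np.array([.5954,.0317,.024])-.00285*X+.003*Y
TX=.0036; TZ=.0277
def tgt(dx,dy,dz): return SEAT+(TX+dx)*X+dy*Y+np.array([0,0,TZ+dz])
def st(f0=0):
    p=np.array(robot.read_position())-tgt(0,0,0); f=np.array(robot.read_force())-f0
    return np.round([p@X*1000,p@Y*1000,p[2]*1000,f@X,f@Y,f[2]],2)
E
python3 - <<'E'
from h import *
robot.goto(tgt(-.004,0,.06),Rs); robot.servo_line(tgt(-.004,0,.039),ori=Rs,speed=.08); robot.dwell(.2)
f0=np.array(robot.read_force()); np.save("f0.npy",f0); print(f0.round(2),robot.read_t(),st(f0))
for dx in np.arange(-.003,.005,.001):
    robot.servo_line(tgt(dx,0,.039),ori=Rs,speed=.02); robot.dwell(.05); s=st(f0); print(round(dx*1000,1),s)
    if s[3]<-2.5: break
print(robot.read_t())
im,d,P,T,k=grab("wrist"); save(im,"w4.png"); im,d,P,T,k=grab("side"); save(cv2.resize(im[140:240,220:350],(780,600),interpolation=cv2.INTER_CUBIC),"s4.png")
E
```

```text
[ 0.66  0.12 -1.24] 8.575 [-3.64  0.08 39.75  0.    0.    0.  ]
-3.0 [-2.960e+00  1.000e-02  3.904e+01 -7.800e-01 -1.800e-01 -5.000e-02]
-2.0 [-1.990e+00 -1.000e-02  3.895e+01 -2.500e-01 -9.800e-01  5.100e-01]
-1.0 [-0.99  0.   38.97 -0.26  0.36  0.99]
0.0 [-0.54 -0.08 38.82 -3.21  0.46  0.6 ]
9.775
```

View pics/s4.png

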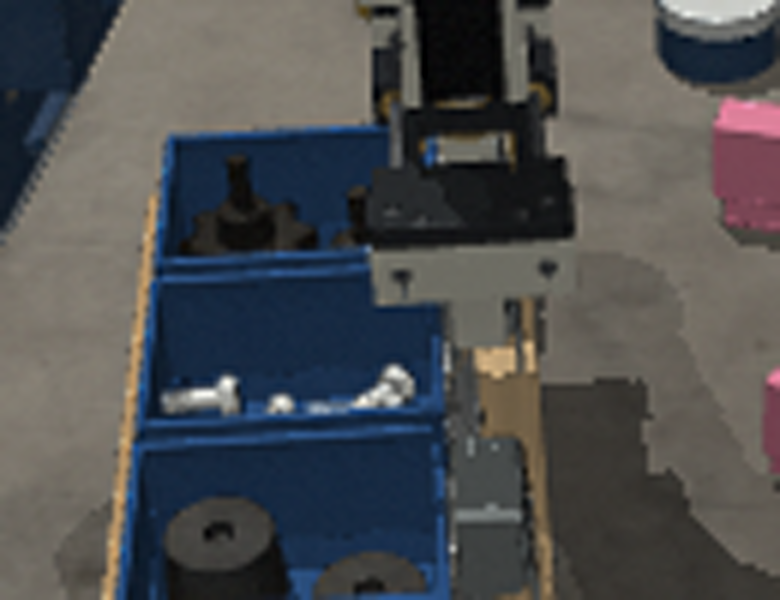

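Contact with the back plate came at dx = -0.6 mm, so the estimate was right. I'll back off 0.3 mm and push down, watching the force.

```bash
python3 - <<'E'
from h import *
f0=np.load("f0.npy"); dx=-.0009
robot.servo_line(tgt(dx,0,.039),ori=Rs,speed=.03); robot.dwell(.1); print(st(f0))
for dz in np.r_[.030,.022,.018,.015,.012,.009,.006,.004,.003,.002,.001,0,-.001,-.002]:
    robot.servo_line(tgt(dx,0,dz),ori=Rs,speed=.025); robot.dwell(.08); s=st(f0); print(round(dz*1000,1),s.tolist(),np.round(robot.read_ft_torque(),2).tolist(),round(robot.read_grip_width()*88,2))
    if s[5]>14 or np.hypot(s[3],s[4])>12: break
print(robot.read_t())
E
```

```text
[-0.62  0.05 39.07 -1.23 -0.47  0.66]
30.0 [-0.67, 0.03, 30.07, -0.21, 0.64, -0.22] [0.05, -0.17, 0.04] 50.1
22.0 [-0.81, 0.0, 22.01, -0.76, -0.25, 0.82] [0.05, -0.23, 0.02] 50.18
18.0 [-0.81, 0.0, 17.99, -0.59, -0.22, 0.21] [0.08, -0.17, -0.03] 49.98
15.0 [-0.81, 0.02, 14.98, -0.5, -0.8, -0.18] [0.06, -0.14, -0.03] 50.41
12.0 [-0.81, 0.02, 11.98, 0.12, -0.56, 0.56] [0.05, -0.16, -0.04] 49.91
9.0 [-0.82, 0.01, 8.95, 0.21, -0.21, 0.42] [0.06, -0.2, -0.07] 50.26
6.0 [-0.66, -0.03, 6.11, 0.07, -0.27, 2.51] [-0.06, -0.32, -0.05] 49.91
4.0 [-0.63, -0.02, 4.41, -2.41, -0.34, 6.09] [-0.1, 0.15, -0.1] 49.97
3.0 [-0.66, -0.03, 3.56, -2.24, -0.31, 8.57] [-0.08, 0.37, -0.12] 49.67
2.0 [-0.67, -0.05, 2.76, -3.25, 0.05, 9.54] [-0.09, 0.67, -0.14] 50.06
1.0 [-0.63, -0.01, 1.55, -2.7, -0.28, 8.62] [-0.05, 0.32, -0.12] 50.12
0.0 [-0.63, 0.0, 0.41, -1.26, -0.73, 6.1] [-0.13, 0.21, -0.14] 49.8
-1.0 [-0.64, -0.0, -0.37, -2.3, 0.35, 8.74] [0.09, 0.53, -0.14] 49.78
-2.0 [-0.66, -0.0, -0.46, -5.83, 1.07, 16.16] [0.24, 1.71, -0.17] 50.24
15.4917
```

```bash
python3 - <<'E'
from h import *
f0=np.load("f0.npy"); np.set_printoptions(suppress=True)
print(robot.read_t(),st(f0).tolist()); Rt=np.array(robot.read_tcp_rot()); p=np.array(robot.read_position())
print("rot err deg",np.degrees(cv2.Rodrigues(Rt@Rs.T)[0].ravel()).round(2))
im,d,P,T,k=grab("wrist"); save(im[150:350,160:480].repeat(2,0).repeat(2,1),"w5.png")
Q=(P-SEAT)@np.stack([X,Y,[0,0,1]],1)*1000
def top(lo,hi):
    m=roi(180,330,150,500)&(Q[...,2]>57)&(Q[...,2]<66)&(Q[...,1]>lo)&(Q[...,1]<hi)&(Q[...,0]<22)
    q=Q[m]; 
    if len(q)<20: print("few"); return
    A=np.c_[q[:,:2],np.ones(len(q))]; c=np.linalg.lstsq(A,q[:,2],rcond=None)[0]
    print(m.sum(),"z med",np.median(q[:,2]).round(2),"x",np.percentile(q[:,0],[1,99]).round(1),"y",np.percentile(q[:,1],[1,99]).round(1),"tilt",np.degrees(c[:2]).round(1))
top(-26,26); top(-140,-80); top(80,140)
im,d,P,T,k=grab("top"); Q=(P-SEAT)@np.stack([X,Y,[0,0,1]],1)*1000
s,_,P2,_,_=grab("side"); save(cv2.resize(s[140:240,220:350],(780,600),interpolation=cv2.INTER_CUBIC),"s5.png")
E
```

```text
15.4917 [-0.66, -0.0, -0.46, -5.83, 1.07, 16.16]
rot err deg [ 0.   -0.06  0.02]
3072 z med 60.25 x [-12.8  15.2] y [-24.9  25. ] tilt [3.5 0. ]
few
few
```

View pics/w5.png

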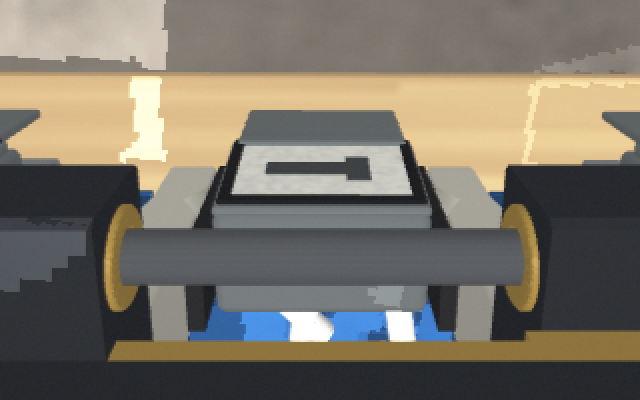

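View pics/s5.png

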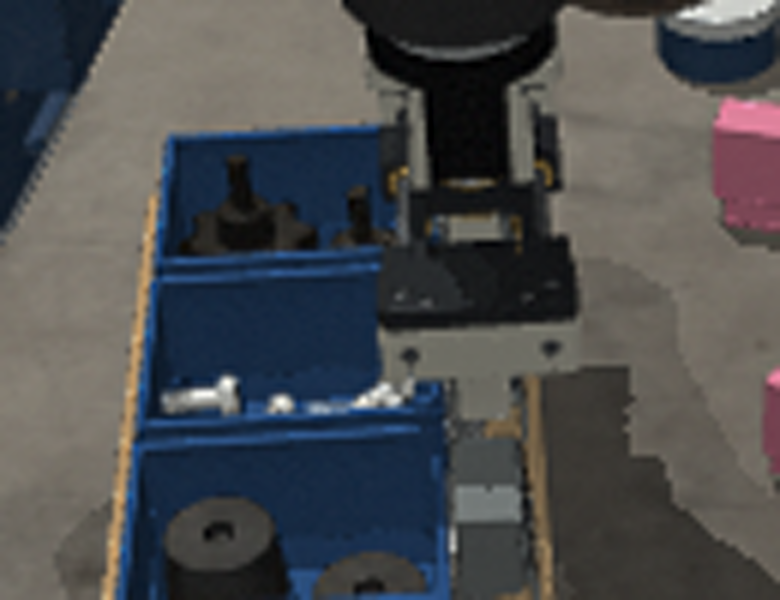

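```bash
python3 - <<'E'
from h import *
np.set_printoptions(suppress=True)
def prof(P,o,R,zoff,n):
    Q=(P-o)@R*1000; Q[...,2]-=zoff
    m=roi(180,330,150,500)&(abs(Q[...,1])<22)&(abs(Q[...,2]+1)<9)&(abs(Q[...,0])<30)
    q=Q[m]; print(n,[(x,np.median(q[abs(q[:,0]-x)<1,2]).round(2)) for x in range(-14,16,2) if (abs(q[:,0]-x)<1).sum()>5])
Rw=np.stack([X,Y,[0,0,1]],1)
z=np.load("w3.npz"); o=z["p"]-TX*X-[0,0,TZ]; prof(z["P"],o,Rw,62,"in hand")
z=np.load("w2.npz"); a=-31.1; R2=np.stack([hx(a),np.cross([0,0,1],hx(a)),[0,0,1]],1); prof(z["P"],np.array([.4632,-.0584,0])-.0018*hx(a),R2,62,"on bench")
im,d,P,T,k=grab("wrist"); p=np.array(robot.read_position()); prof(P,p-TX*X-[0,0,TZ],Rw,62,"now"); np.savez("w5.npz",P=P,im=im)
print(robot.read_t(), st(np.load("f0.npy")))
E
```

```text
in hand [(-12, np.float64(-5.43)), (-10, np.float64(-2.29)), (-8, np.float64(-1.37)), (-6, np.float64(-1.02)), (8, np.float64(-0.31)), (10, np.float64(-0.87)), (12, np.float64(-0.91)), (14, np.float64(-0.9))]
on bench [(-12, np.float64(-4.56)), (-10, np.float64(-2.11)), (-8, np.float64(-1.63)), (-6, np.float64(-1.08)), (-4, np.float64(-1.08)), (-2, np.float64(-1.01)), (0, np.float64(-1.15)), (2, np.float64(-1.22)), (4, np.float64(-1.13)), (6, np.float64(-1.14)), (8, np.float64(-1.19)), (10, np.float64(-1.13)), (12, np.float64(-1.13)), (14, np.float64(-1.35))]
now [(-12, np.float64(-5.33)), (-10, np.float64(-2.29)), (-8, np.float64(-1.33)), (-6, np.float64(-1.08)), (8, np.float64(-0.34)), (10, np.float64(-0.78)), (12, np.float64(-0.83)), (14, np.float64(-0.89))]
15.6917 [-0.65 -0.03 -0.43 -5.9   0.96 16.53]
```

The holder's top profile relative to the tool is the same now as in hand, so it did not slip, and it is level to about 0.5°. The hard stop is at the expected seat height. I'll add a little push, check that it is steady, and hand in.

```bash
python3 - <<'E'
from h import *
f0=np.load("f0.npy")
robot.servo_line(tgt(-.0009,0,-.0024),ori=Rs,speed=.02)
for _ in range(3): robot.dwell(.3); s=st(f0); print(s.tolist(),round(robot.read_grip_width()*88,2))
ok=abs(s[2]+.45)<.3 and 12<s[5]<30; print(ok,robot.read_t())
if ok: robot.job_done(); print("handed in")
E
```

```text
[-0.61, 0.02, -0.45, -7.21, 1.41, 20.05] 50.07
[-0.66, -0.0, -0.47, -6.77, 1.16, 19.42] 49.64
[-0.63, -0.02, -0.47, -6.63, 1.5, 20.6] 50.12
True 16.8417
the job is handed in; nothing more can be done
handed in
```

I pushed the grey label holder down behind the spring lip of the middle (bolts) bin's clip until it stopped hard on the ledge. The job was handed in at 16.8 s with the gripper still holding it and pressing down with about 20 N.

**Last checks:**
- **Seating:** The push took up to about 9.5 N, a little over the 3–8 N given. It then stopped hard 0.45 mm below my estimated seat height, which is within measuring error, and stayed steady for 0.9 s.
- **Centring:** It sits within about 0.1 mm of the clip centre I measured. That measurement may itself be off by about 1 mm.
- **Squareness:** The tool orientation is within 0.1° of what I commanded. The clip yaw I matched (8.7°) agreed with the plate and lip slopes to about 0.2°, and the holder's top is level to about 0.5°.
- **Grip:** The holder's position in the jaws, just before the final extra push, matched the one after pickup, so there was no slip.

**Disagreements:** The top and wrist cameras differed by 2–3 mm on the clip's position. I used the wrist camera's value, and touching the back plate confirmed it to 0.6 mm in depth. A sideways force of about 7 N against the back plate also remains.

I did not go near the oil bottle, grease tin or screwdriver, but I did not re-measure their positions at the end.

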